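Select a handpiece line on the bench control unit

ROBOT

A 7-joint arm with a two-finger parallel gripper is mounted at the origin on the work surface. World frame = base frame: x ahead of the robot, y to its left, z up, the work surface at z = 0. Lengths are in m, angles in rad, forces in N, time in s.
With the tool pointing down it reaches from about 0.4 to 0.875 m from the base axis. Payload 4.4 kg.
Tool frame: the origin (TCP) lies on the mounting face of the last link; the fingertips stand 173 mm ahead of it and the grasp point (between the pads) lies 155 mm ahead of it (robot.tcp_to_tips is the distance from the TCP to the fingertips, in m); z points along the fingers, y is the direction in which the jaws open and shut (so a half turn about z gives the same grasp; the last joint's range is limited). The gripper opens to 85 mm and grips with 20 to 120 N. Pads are 22 mm wide; open, the fingers measure 114 mm over their backs; the gripper's body (76 mm by 85 mm) begins 54 mm behind the grasp point. The pads swing forward as they close: fully open they stand 13 mm farther back than shut.
Start: joints at [-1.233, 0.628, 0.038, 1.517, -0.027, 0.996, -0.02], TCP at [0.255, 0.598, 0.405] pointing down, gripper open.
Joint ranges: [-3.06, 3.06], [-0.37, 2.12], [-1.25, 1.32], [0.18, 2.47], [-1.1, 4.24], [0.23, 1.98], [-2.94, 2.94]. Speed limits (rad/s): [2.57, 2.57, 3.14, 3.14, 3.14, 3.14, 3.14].

INTERFACE

Orientations are given as a unit quaternion [w, x, y, z].
In Python, from plant import readout, grab_frame, workorder, robot gives the robot as it stands.
- The arm moves only by the tool servo_tool, never from a script. Its argument "moves" is a list of rows, each a list of 7 numbers: the finger opening in m, from 0 to 0.0854, then the shift along the tool's x, y, z in m, then the turn, a rotation vector about the tool's x, y, z in rad. In form: [[claw, tx, ty, tz, ax, ay, az], ...]. A call has 1 to 20 rows; each row shifts and turns the commanded pose from where the row before left it, along the tool's axes as they then stand; what a row does not reach is not made up. A row lasts 1/10 s, in which the tool goes at most 50 mm and 8.59 degrees, less where a joint would pass 70% of its speed; a pose out of reach is approached as far as the arm can. A call with a gripper value outside its range is refused whole. The fingers move at their own pace and stop on an object; the grip force is fixed at half the most. Time passes only in rows, so rows that do not move let the fingers close. It gives the time, the measured TCP pose, the force and the opening at its end, in the units of the state.
- readout.sense(): the state, without advancing time (a new reading comes with each control period).
- grab_frame(name): name is "side" or "top"; returns a dict with "frame" (400x640x3 uint8, red, green, blue), "vfov" (degrees; the focal length in pixels is half the picture's height over the tangent of half this angle, whatever the lens; pixels are square), "cx", "cy" (the principal point, pixels), "k1" (the pictures are not rectified: a ray, as slopes to the right and down, at radius r is drawn at 1 + k1 r^2 times it, then the intrinsics apply), "rvec" (rotation vector, rad) and "tvec" (3), from world to camera coordinates, as OpenCV has them. Camera axes: x right, y down, z forward; pixel columns grow to the right and rows downward; lengths in m; the calibration is good to about 2 mm. A picture is of the moment at which its call begins. There is no depth.
- workorder.job_done(): hands the job in, once; it reports no verdict.
The state is a dict: "clock": time; "qpos": joint angles; "qvel": joint speeds; "joint_efforts": joint torques, N m; "eef_pos": TCP position; "tool_rot": TCP orientation; "ft_force": force on the tool from outside, world axes, zero at the start; "moment": the same for the moment, N m; "opening": opening from 0.0 (shut) to 1.0 (fully open).
Only numpy, scipy, OpenCV 4.12 (cv2) and the standard library are available. Lean on these libraries where they do the work, as an engineer would, in place of code of your own. Each camera call takes 0.05 s, during which the arm holds its last target.

TASK

On the dental bench's control unit, push the protruding tab of the grey dial round with the fingertips until it points at the cross mark and clicks in there; push gently and do not grip it. Then press the round grey enable button all the way down and let it come up again. Leave everything else on the bench where it stands.

Things in the scene. Friction and masses are not known exactly. Their poses are not given: they have to be found in the camera images.
- unit: White bench control unit, a fixed box: top flat and level, 55 mm above the table. Origin on the table directly under the dial's axis; z up; the box reaches from -146 to +130 mm in its x and +-131 mm in its y. The marks lie round the +x side of the dial, the button on the -x side (nearer the robot).
- dial (a joint): Angle of the grey dial about the vertical through the unit's origin, rad: 0 = tab to the unit's +x, grows counter-clockwise from above. Clicks into five positions: -1.257, -0.628, 0, 0.628, 1.257; end stops +-1.31. Half-way between two (0.31 rad from each) is a hump: pushed past it, the dial snaps on by itself to the next position. Takes up to about 5 N sideways on the tab. Starts at 0 (home dot).
- tab_mid (a point): Middle of the dial's tab, an upright radial fin 12 mm thick, from the dial's rim (46 mm radius) out to 74 mm from the axis, its foot 57 and top 83 mm above the table. Point: on its centre plane, 62 mm from the axis, 70 mm above the table. Axes: x radially out, y sideways (counter-clockwise), z up. The dial itself is a disc 92 mm across, its top 73 mm above the table.
- dial_aim (a point): The spot the tab points at: on the unit's top, straight out from the tab, 98 mm from the axis. When the tab points at a mark this spot lies on the mark's centre.
- mark_cross: The wanted mark: a black plus-shaped cross, 26 mm over its arms (8 mm wide), flat on the unit's top, 98 mm from the dial's axis; origin at its centre. Four black marks (cross, solid disc, straight bar, hollow square) stand at -72, -36, +36 and +72 deg round the dial in any order; a small dot 8 mm across marks home at 0.
- enable (a joint): Travel of the round grey enable push button in metres: 0 = up, 0.006 = fully down. Springy, about 1.5 N to start and 5 N fully down; it comes up again when released.
- enable_top (a point): Centre of the top face of the enable button (26 mm across, in a round black collar 42 mm across and 12 mm high, on the unit's top). The face stands 22 mm above the unit's top when up. Pressed straight down. It is on the left or the right of the unit's near side; the small white cup stands on the other.
- dish: Bystander: small white ceramic cup, 40 mm across, 30 mm high, standing on the unit's top. Origin at the centre of its underside.
- jaw: Bystander: plaster dental jaw model with a pink arch and white teeth, 75 x 66 x 33 mm, on the table beside the unit. Origin at the centre of its underside.
- handpiece: Bystander: steel dental handpiece, 165 mm long, 18 mm high, lying on the table beside the unit. Origin at the centre of its underside.
- bottle: Bystander: white closed bottle, 64 mm across, 160 mm high. Origin at the centre of its underside.
- jar: Bystander: closed amber jar, 60 mm across, 70 mm high. Origin at the centre of its underside.
- cup: Bystander: clear plastic cup, 68 mm across, 85 mm high. Origin at the centre of its underside.
- tray: Bystander: steel instrument tray, 190 x 120 x 16 mm. Origin at the centre of its underside.
- burblock: Bystander: aluminium bur block, 70 x 35 x 22 mm, with thin burs standing up to 42 mm. Origin at the centre of its underside.

How it is judged:
On the way, in this order (a step that is already met when the one before it is completed fails the run):
1. the dial has clicked in with its tab pointing at the cross mark (horizontal distance between dial_aim and mark_cross below 0.01 m and velocity of joint dial between -0.2 and 0.2 rad/s), for 0.2 s.
2. the enable button is pressed down (value of joint enable above 0.0045 m and horizontal distance between dial_aim and mark_cross below 0.01 m), for 0.05 s.
3. the enable button is up again (value of joint enable below 0.0015 m and horizontal distance between dial_aim and mark_cross below 0.01 m), for 0.1 s.
At the end, for the whole second after the job is handed in: The tab points at the cross (spot dial_aim within 10 mm of the cross's centre, seen from above), the button has been pressed at least 4.5 mm down after that and is up again (less than 1.5 mm), and no bystander has moved more than 25 mm (all of step 3 and not (distance of dish from where it was at the start of the episode above 0.025 m) and not (distance of jaw from where it was at the start of the episode above 0.025 m) and not (distance of handpiece from where it was at the start of the episode above 0.025 m) and not (distance of bottle from where it was at the start of the episode above 0.025 m) and not (distance of jar from where it was at the start of the episode above 0.025 m) and not (distance of cup from where it was at the start of the episode above 0.025 m) and not (distance of tray from where it was at the start of the episode above 0.025 m) and not (distance of burblock from where it was at the start of the episode above 0.025 m)); the robot touches nothing.
It fails at once if the enable button is pressed while the dial does not point at the cross (value of joint enable above 0.003 m and horizontal distance between dial_aim and mark_cross above 0.012 m).
It fails at once if the dial is gripped or forced (more than 30 N between fingers and dial) (contact force between the fingers and dial above 30 N).
It fails at once if a bystander is knocked away, lifted or carried (more than 25 mm) (distance of any of dish, jaw, handpiece, bottle, jar, cup, tray, burblock from where it was at the start of the episode above 0.025 m).
It also fails if it takes over 45 s, if anything falls off the work surface, if the arm or the gripper's body presses on something with over 40 N, if the wrist force passes 120 N, or if a joint passes its speed limit or range.

## Working session

There is one attempt and no reset: what is moved stays moved. The work goes in short steps, Python scripts to look and compute and a tool call to move; the robot and the scene stay as the last step left them, time stands still between calls to the robot, and variables do not carry over. Pictures are saved under pics/ and viewed, and the job is handed in when it is done.

Besides the shell and the picture viewer there is one more tool, called after "Emit:" as a command line: name --pt "numbers of a row" for each row, then --argument value for the rest. servo_tool: Moves the arm, as the interface text tells. Its arguments: {"type":"object","properties":{"moves":{"type":"array"}},"required":["moves"]}

```bash
mkdir -p pics; ls; python3 - <<'E'
from plant import readout, grab_frame, workorder, robot
import cv2
s=readout.sense();print(s['clock'],s['eef_pos'],s['tool_rot'],s['ft_force'],s['opening'])
for n in('side','top'):
    f=grab_frame(n);cv2.imwrite(f'pics/{n}0.png',f['frame'][:,:,::-1]);print({k:v for k,v in f.items() if k!='frame'})
E
```

```text
pics
0.0 [0.25523678 0.59745615 0.4038051 ] [-1.97553094e-04  2.00537424e-01  9.79685586e-01 -9.24801343e-04] [ 0.20107498 -0.69866917 -0.18803793] 0.9985387091709506
{'vfov': 42.51763934196339, 'cx': 322.70201763711066, 'cy': 203.85513035740343, 'k1': -0.0016930431218916476, 'rvec': array([ 0.80928152, -2.42250323,  1.21638352]), 'tvec': array([0.38801895, 0.24031528, 1.59242225])}
{'vfov': 53.085250508444155, 'cx': 312.02896589770484, 'cy': 199.88414584819878, 'k1': 0.014507260103825742, 'rvec': array([ 2.10893375, -2.15184744,  0.2117113 ]), 'tvec': array([-0.00439241,  0.532103  ,  1.07926095])}
```

View pics/side0.png

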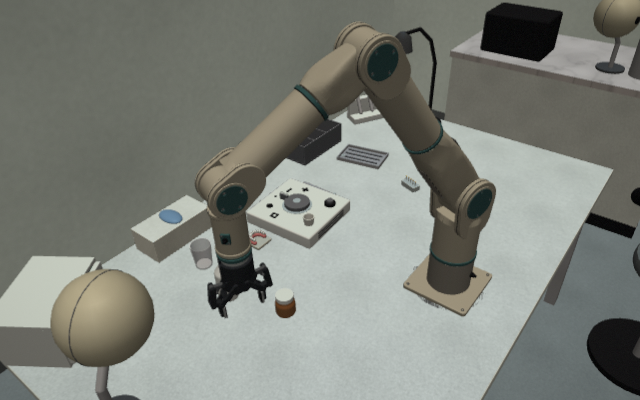

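View pics/top0.png

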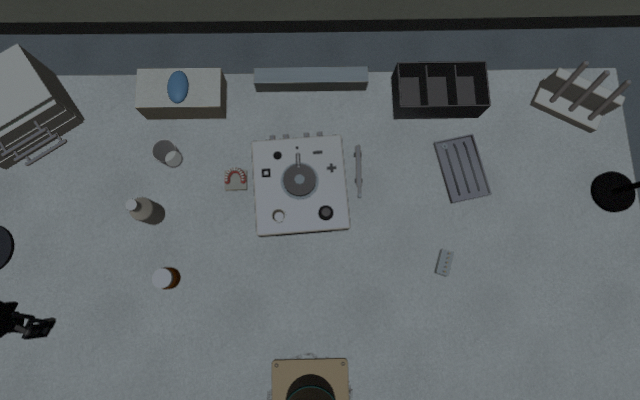

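```bash
cat > h.py <<'E'
import numpy as np,cv2
from plant import readout, grab_frame
def K(f):
    fl=200/np.tan(np.radians(f['vfov']/2)); return fl
def pix2z(f,u,v,z):
    fl=K(f); d=np.array([(u-f['cx'])/fl,(v-f['cy'])/fl]); x=d.copy()
    for _ in range(20): x=d/(1+f['k1']*(x@x))
    R,_=cv2.Rodrigues(f['rvec']); c=-R.T@f['tvec']; r=R.T@np.array([x[0],x[1],1]); 
    return c+r*(z-c[2])/r[2]
def proj(f,P):
    fl=K(f);R,_=cv2.Rodrigues(f['rvec']); p=R@np.array(P)+f['tvec']; x=p[:2]/p[2]; x=x*(1+f['k1']*(x@x))
    return x*fl+[f['cx'],f['cy']]
def crop(f,u0,v0,u1,v1,s,name):
    cv2.imwrite(name,cv2.resize(f['frame'][v0:v1,u0:u1,::-1],None,fx=s,fy=s,interpolation=cv2.INTER_CUBIC))
E
python3 - <<'E'
from h import *
f=grab_frame('top');crop(f,245,125,365,241,5,'pics/t1.png')
f=grab_frame('side');crop(f,240,175,360,250,6,'pics/s1.png')
E
```

```text
(no output)
```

View pics/t1.png

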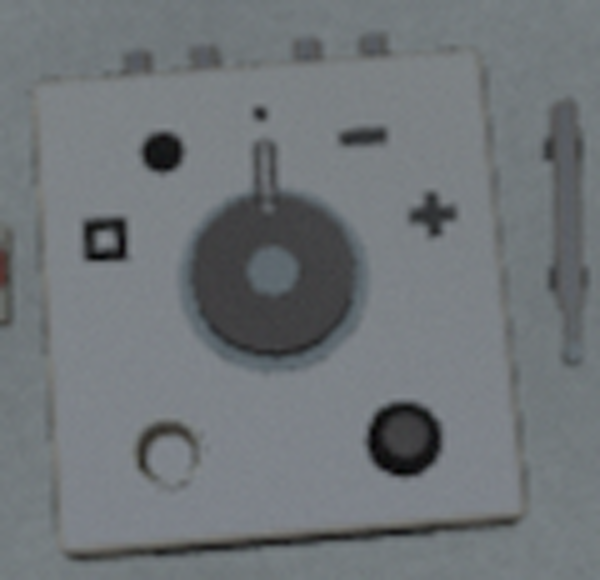

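View pics/s1.png

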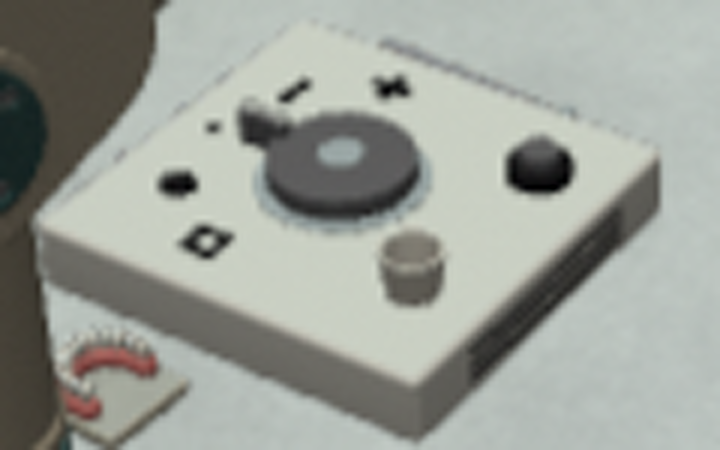

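```bash
python3 - <<'E'
from h import *
from scipy.optimize import least_squares
t=grab_frame('top');s=grab_frame('side')
T=lambda U,V,z:pix2z(t,245+(U+.5)/5-.5,125+(V+.5)/5-.5,z)
S=lambda U,V,z:pix2z(s,240+(U+.5)/6-.5,175+(V+.5)/6-.5,z)
ang=np.radians([-72,-36,0,36,72])
A={}
for nm,F,pts,b in(('top',T,[(433,214),(363,136),(260,114),(162,152),(105,240)],(404,438)),('side',S,[(393,87),(296,91),(213,127),(178,183),(206,242)],(541,146))):
    P=np.array([F(u,v,.055)[:2] for u,v in pts])
    g=lambda x:(P-np.c_[x[0]+.098*np.cos(x[2]+ang),x[1]+.098*np.sin(x[2]+ang)]).ravel()
    r=least_squares(g,[.6,0,0]);print(nm,r.x.round(4),np.abs(r.fun).max().round(4),P[0].round(4))
    B=F(*b,.077);c,si=np.cos(r.x[2]),np.sin(r.x[2]);d=B[:2]-r.x[:2]
    print(' button',B.round(4),'unit frame',(c*d[0]+si*d[1]).round(4),(-si*d[0]+c*d[1]).round(4))
E
```

```text
top [0.5878 0.0197 0.064 ] 0.0005 [ 0.6239 -0.0716]
 button [ 0.4918 -0.0505  0.077 ] unit frame -0.1003 -0.064
side [0.591  0.02   0.0601] 0.0008 [ 0.6268 -0.0717]
 button [ 0.4954 -0.051   0.077 ] unit frame -0.0997 -0.0651
```

```bash
cat >> h.py <<'E'
from scipy.spatial.transform import Rotation as Rt
C=np.array([.589,.020]);YAW=.062
def st():
    s=readout.sense();q=s['tool_rot'];R=Rt.from_quat([q[1],q[2],q[3],q[0]])
    return s,np.array(s['eef_pos']),R
def dialpt(ang,r,t):
    a=YAW+ang; return C+r*np.array([np.cos(a),np.sin(a)])+t*np.array([-np.sin(a),np.cos(a)])
def plan(xyz,radang=None):
    # shift in tool axes to xyz; turn to bring tool x to -(radial at dial angle radang), z down
    s,p,R=st(); print('clock',s['clock'],'pos',p.round(4),'F',np.round(s['ft_force'],1),'op',round(s['opening'],3))
    print('shift',R.inv().apply(np.array(xyz)-p).round(4))
    if radang is not None:
        a=YAW+radang; x=-np.array([np.cos(a),np.sin(a),0]);z=np.array([0,0,-1.])
        G=Rt.from_matrix(np.c_[x,np.cross(z,x),z]); print('turn',(R.inv()*G).as_rotvec().round(4))
        print('shift after turn',G.inv().apply(np.array(xyz)-p).round(4))
E
python3 -c "
from h import *
x=dialpt(0,.066,.040);plan([*x,.30],0)
print(readout.sense()['qpos'])"
```

```text
clock 0.3 pos [0.2553 0.5976 0.4044] F [-0.9  0.9  0. ] op 1.0
shift [-0.5748 -0.3346  0.1046]
turn [-7.000e-04 -2.000e-04 -4.658e-01]
shift after turn [-0.3632 -0.5572  0.1044]
[-1.23278755  0.62875667  0.03845041  1.5177464  -0.02700215  0.99631078
 -0.02000345]
```

Emit:
servo_tool --pt "0 -0.036 -0.021 0 0 0 0" --pt "0 -0.036 -0.021 0 0 0 0" --pt "0 -0.036 -0.021 0 0 0 0" --pt "0 -0.036 -0.021 0 0 0 0" --pt "0 -0.036 -0.021 0 0 0 0" --pt "0 -0.036 -0.021 0 0 0 0" --pt "0 -0.036 -0.021 0 0 0 0" --pt "0 -0.036 -0.021 0 0 0 0" --pt "0 -0.036 -0.021 0 0 0 0" --pt "0 -0.036 -0.021 0 0 0 0" --pt "0 -0.036 -0.021 0 0 0 0" --pt "0 -0.036 -0.021 0 0 0 0" --pt "0 -0.036 -0.021 0 0 0 0" --pt "0 -0.036 -0.021 0 0 0 0" --pt "0 -0.036 -0.021 0 0 0 0" --pt "0 -0.036 -0.021 0 0 0 0" --pt "0 0 0 0 0 0 0"

```text
clock: 2.0
eef_pos: [0.6556, 0.0548, 0.4044]
tool_rot: [0.002, 0.205, 0.979, -0.002]
ft_force: [-0.7, -0.9, 0.4]
opening: -0.001
```

```bash
python3 -c "
from h import *
x=dialpt(0,.066,.040);plan([*x,.30],0)
f=grab_frame('side');cv2.imwrite('pics/s2.png',f['frame'][:,:,::-1])"
```

```text
clock 2.0 pos [0.6556 0.0548 0.4044] F [-0.7 -0.9  0.4] op -0.001
shift [0.0071 0.0076 0.1044]
turn [-0.0051  0.0036 -0.4754]
shift after turn [0.0026 0.0094 0.1044]
```

View pics/s2.png

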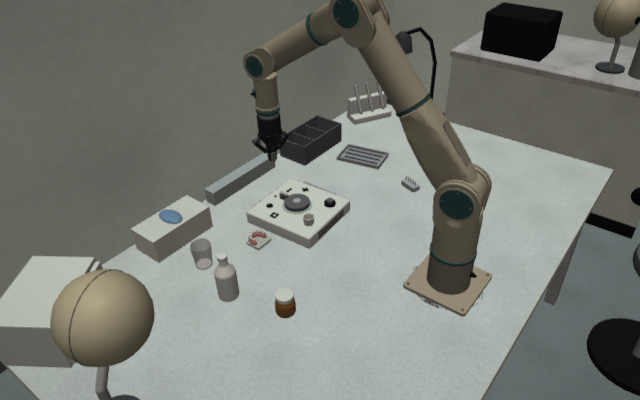

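The gripper is shut above and beyond the unit, fingertips at about (270,155) in the side view; nothing has been disturbed.

Emit:
servo_tool --pt "0 0 0 0 -0.001 0.001 -0.119" --pt "0 0 0 0 -0.001 0.001 -0.119" --pt "0 0 0 0 -0.001 0.001 -0.119" --pt "0 0 0 0 -0.001 0.001 -0.119" --pt "0 0.001 0.003 0.035 0 0 0" --pt "0 0.001 0.003 0.035 0 0 0" --pt "0 0.001 0.003 0.035 0 0 0" --pt "0 0 0 0 0 0 0"

```text
clock: 2.85
eef_pos: [0.6461, 0.0735, 0.2951]
tool_rot: [-0.007, -0.037, 0.999, 0.003]
ft_force: [-1.0, -0.2, 0.2]
opening: -0.001
```

```bash
python3 -c "
from h import *
x=dialpt(0,.066,.040);plan([*x,.241],0)
f=grab_frame('side');crop(f,230,130,360,250,5,'pics/s3.png')
f=grab_frame('top');crop(f,245,105,365,221,5,'pics/t3.png')"
```

```text
clock 2.85 pos [0.6461 0.0735 0.2951] F [-1.  -0.2  0.2] op -0.001
shift [-0.0063 -0.0102  0.054 ]
turn [ 0.0054 -0.0135  0.0129]
shift after turn [-0.0057 -0.0098  0.0541]
```

View pics/s3.png

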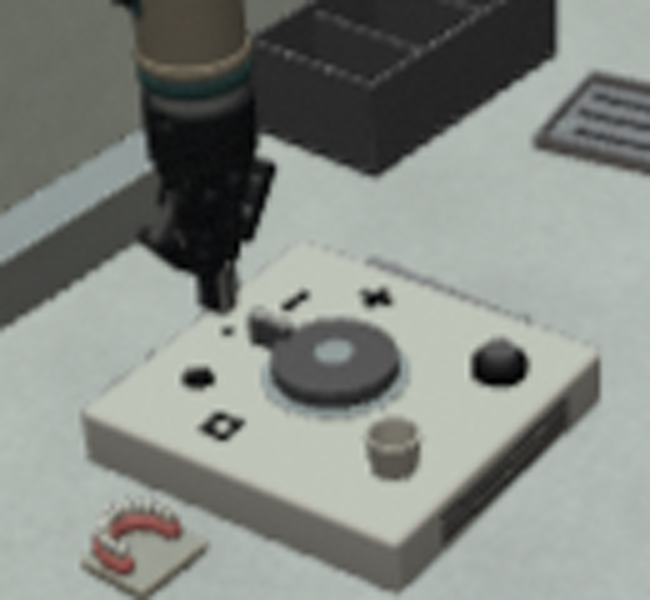

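View pics/t3.png

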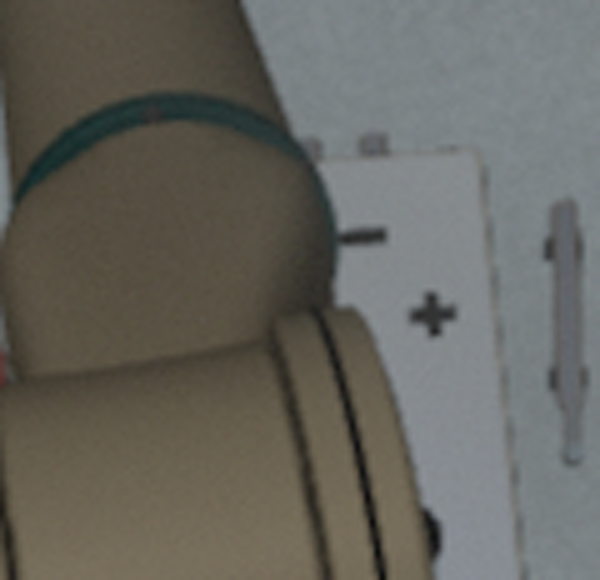

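The fingertips, at about (216,305) in the side crop, hang above the tab. The dial is still at home and the top view is blocked by the arm. I'll correct the offset and descend.

Emit:
servo_tool --pt "0 -0.006 -0.01 0 0.005 -0.013 0.013" --pt "0 0 0 0.02 0 0 0" --pt "0 0 0 0.01 0 0 0" --pt "0 0 0 0 0 0 0" --pt "0 0 0 0 0 0 0"

```text
clock: 3.45
eef_pos: [0.6564, 0.0621, 0.2706]
tool_rot: [0.006, -0.029, 1.0, 0.0]
ft_force: [0.6, 0.4, 1.1]
opening: 0.0
```

```bash
python3 -c "
from h import *
x=dialpt(0,.066,.040);plan([*x,.241],0)"
```

```text
clock 3.45 pos [0.6564 0.0621 0.2706] F [0.6 0.4 1.1] op 0.0
shift [0.0043 0.0022 0.0295]
turn [-0.0001  0.0113 -0.0031]
shift after turn [0.0039 0.0022 0.0296]
```

Emit:
servo_tool --pt "0 0.002 0.001 0.01 0 0.005 0" --pt "0 0.002 0.001 0.01 0 0.005 0" --pt "0 0 0 0.009 0 0 0" --pt "0 0 0 0 0 0 0" --pt "0 0 0 0 0 0 0" --pt "0 0 0 0 0 0 0"

```text
clock: 4.05
eef_pos: [0.6523, 0.0639, 0.2409]
tool_rot: [0.0, -0.03, 1.0, -0.0]
ft_force: [0.4, 0.4, -0.9]
opening: 0.001
```

```bash
python3 -c "
from h import *
x=dialpt(0,.066,.040);plan([*x,.241],0)
f=grab_frame('side');crop(f,230,130,360,250,5,'pics/s4.png')"
```

```text
clock 4.05 pos [0.6523 0.0639 0.2409] F [ 0.4  0.4 -0.9] op 0.001
shift [-0.0001  0.0001 -0.0001]
turn [-0.0001  0.0006 -0.0029]
shift after turn [-0.0001  0.0001 -0.0001]
```

View pics/s4.png

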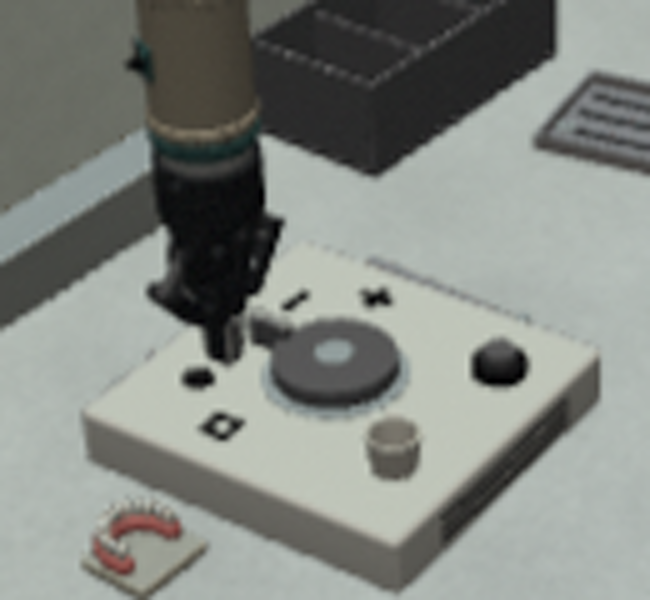

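The fingertips are down on the counter-clockwise side of the tab, at about (222,350), and clear of everything. Next I'll close in.

Emit:
servo_tool --pt "0 0 -0.006 0 0 0 0" --pt "0 0 -0.006 0 0 0 0" --pt "0 0 -0.004 0 0 0 0" --pt "0 0 -0.003 0 0 0 0" --pt "0 0 0 0 0 0 0" --pt "0 0 0 0 0 0 0"

```text
clock: 4.7
eef_pos: [0.6532, 0.045, 0.2407]
tool_rot: [0.0, -0.029, 1.0, 0.0]
ft_force: [1.0, 0.0, 0.4]
opening: 0.0
```

```bash
python3 -c "
from h import *
x=dialpt(0,.066,.021);plan([*x,.241],0)
f=grab_frame('side');crop(f,230,130,360,250,5,'pics/s5.png')"
```

```text
clock 4.7 pos [0.6532 0.045  0.2407] F [1.  0.  0.4] op 0.0
shift [-0.0004  0.0001 -0.0003]
turn [ 0.0001  0.     -0.003 ]
shift after turn [-0.0004  0.0001 -0.0003]
```

View pics/s5.png

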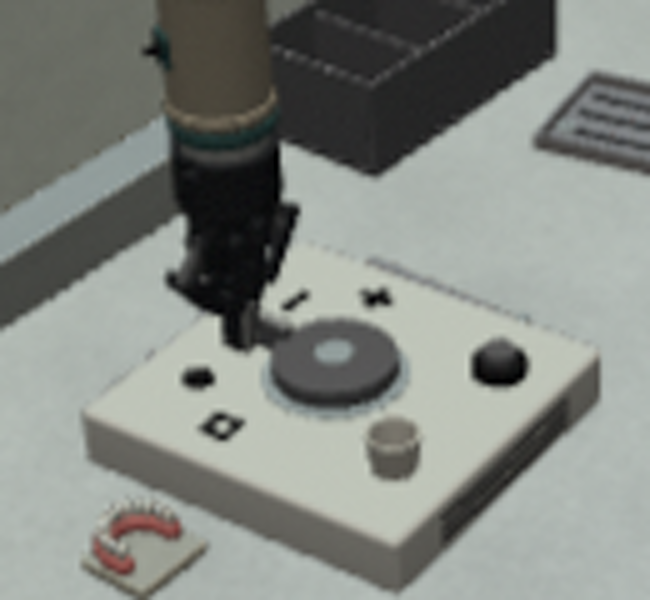

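The tips are just short of the tab and there is no force yet. Now the arc push, in slow steps.

Emit:
servo_tool --pt "0 -0.001 -0.0033 0 0 0 0.05" --pt "0 -0.001 -0.0033 0 0 0 0.05" --pt "0 -0.001 -0.0033 0 0 0 0.05" --pt "0 -0.001 -0.0033 0 0 0 0.05" --pt "0 -0.001 -0.0033 0 0 0 0.05" --pt "0 -0.001 -0.0033 0 0 0 0.05"

```text
clock: 5.35
eef_pos: [0.658, 0.0262, 0.2407]
tool_rot: [0.0, 0.12, 0.993, 0.001]
ft_force: [0.5, 2.1, 0.1]
opening: -0.001
```

```bash
python3 -c "
from h import *
x=dialpt(-.3,.066,.021);plan([*x,.241],-.3)
f=grab_frame('side');crop(f,230,130,360,250,5,'pics/s6.png')"
```

```text
clock 5.35 pos [0.658  0.0262 0.2407] F [0.5 2.1 0.1] op -0.001
shift [-0.0004 -0.0013 -0.0003]
turn [ 0.0016  0.0002 -0.0035]
shift after turn [-0.0004 -0.0013 -0.0003]
```

View pics/s6.png

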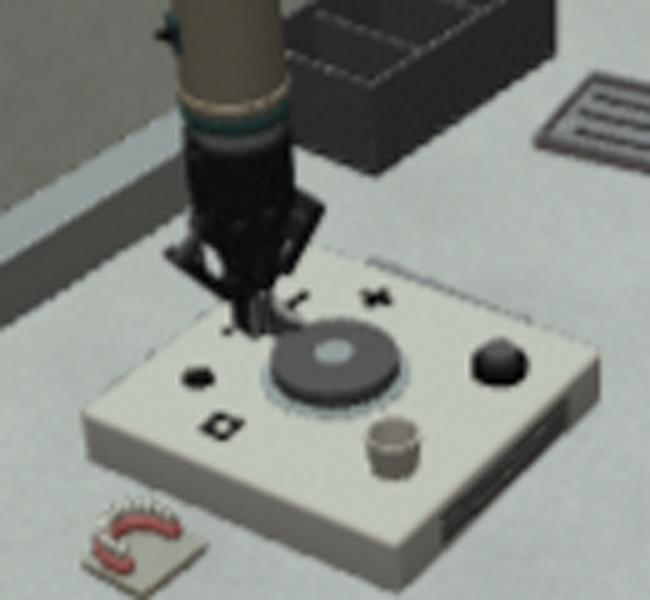

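The dial is following the push at about 2 N; the tab is at about (285,318). Continuing.

Emit:
servo_tool --pt "0 -0.001 -0.0033 0 0 0 0.05" --pt "0 -0.001 -0.0033 0 0 0 0.05" --pt "0 -0.001 -0.0033 0 0 0 0.05" --pt "0 -0.001 -0.0033 0 0 0 0.05" --pt "0 -0.001 -0.0033 0 0 0 0.05" --pt "0 -0.001 -0.0033 0 0 0 0.05" --pt "0 -0.001 -0.0033 0 0 0 0.05" --pt "0 -0.001 -0.0033 0 0 0 0.05" --pt "0 -0.001 -0.0033 0 0 0 0.05" --pt "0 -0.001 -0.0033 0 0 0 0.05"

```text
clock: 6.4
eef_pos: [0.6526, -0.0073, 0.2408]
tool_rot: [0.001, 0.362, 0.932, 0.001]
ft_force: [2.0, 2.7, -0.8]
opening: -0.001
```

```bash
python3 -c "
from h import *
x=dialpt(-.8,.066,.021);plan([*x,.241],-.8)
print(readout.sense()['qpos'])
f=grab_frame('side');crop(f,230,130,360,250,5,'pics/s7.png')"
```

```text
clock 6.4 pos [ 0.6526 -0.0073  0.2408] F [ 2.   2.7 -0.8] op -0.001
shift [-0.0005 -0.0016 -0.0002]
turn [ 0.0024  0.0005 -0.0025]
shift after turn [-0.0005 -0.0016 -0.0002]
[-0.11188649  0.83319077  0.1381325   1.63736965 -0.16496245  0.68049429
  0.94006058]
```

View pics/s7.png

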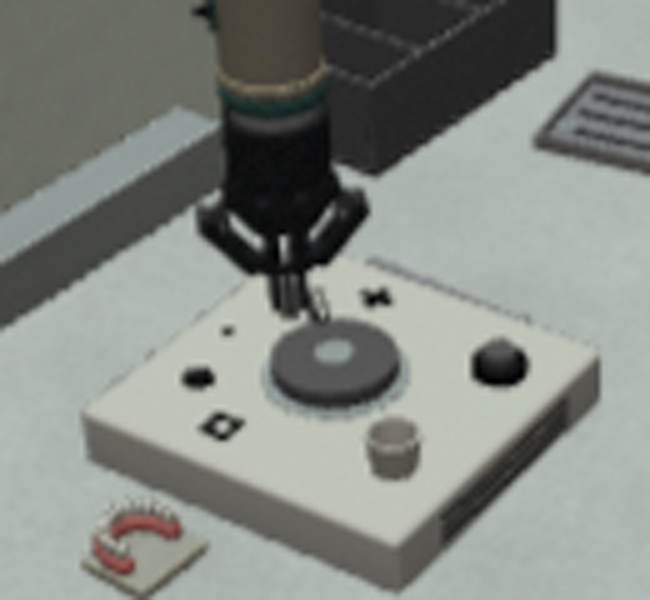

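The tab is past the bar and resisting with about 3 N, on its way to the last hump. A little further.

Emit:
servo_tool --pt "0 -0.001 -0.0033 0 0 0 0.05" --pt "0 -0.001 -0.0033 0 0 0 0.05" --pt "0 -0.001 -0.0033 0 0 0 0.05" --pt "0 -0.001 -0.0033 0 0 0 0.05" --pt "0 -0.001 -0.0033 0 0 0 0.05" --pt "0 0 0 0 0 0 0" --pt "0 0 0 0 0 0 0"

```text
clock: 7.15
eef_pos: [0.6431, -0.0232, 0.2406]
tool_rot: [-0.0, 0.474, 0.88, -0.0]
ft_force: [-0.0, -0.4, -0.3]
opening: -0.003
```

```bash
python3 -c "
from h import *
x=dialpt(-1.05,.066,.021);plan([*x,.241],-1.05)
f=grab_frame('side');crop(f,230,130,360,250,5,'pics/s8.png')"
```

```text
clock 7.15 pos [ 0.6431 -0.0232  0.2406] F [-0.  -0.4 -0.3] op -0.003
shift [-0.0002 -0.0004 -0.0004]
turn [-0.0002 -0.0001 -0.0006]
shift after turn [-0.0002 -0.0004 -0.0004]
```

View pics/s8.png

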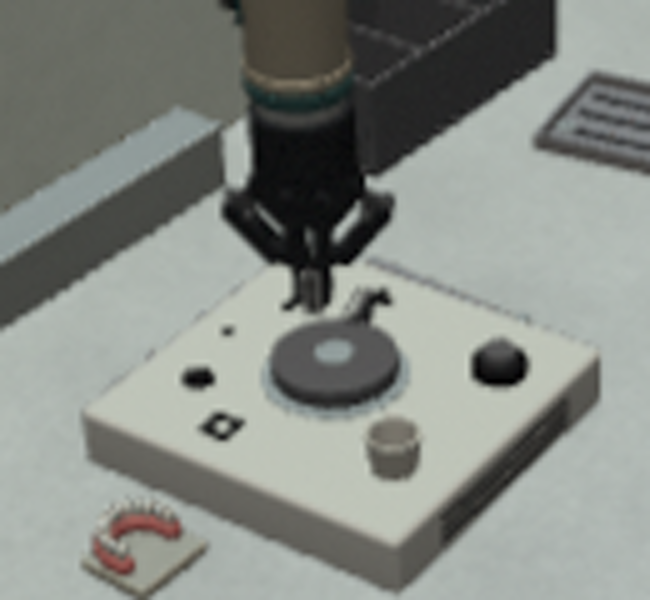

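The tab (372,300) has snapped on to the cross and the force is zero. Next I'll back off, lift, and go over the button.

Emit:
servo_tool --pt "0 0 0.006 -0.01 0 0 0" --pt "0 0 0 -0.03 0 0 0" --pt "0 0 0 -0.03 0 0 0" --pt "0 0 0 -0.02 0 0 0" --pt "0 0 0 0 0 0 0"

```text
clock: 7.7
eef_pos: [0.6498, -0.0199, 0.3348]
tool_rot: [0.003, 0.475, 0.88, 0.002]
ft_force: [-0.1, -0.7, -0.7]
opening: 0.003
```

```bash
python3 -c "
from h import *
plan([.4935,-.0507,.33])"
```

```text
clock 7.7 pos [ 0.6498 -0.0199  0.3348] F [-0.1 -0.7 -0.7] op 0.003
shift [ 0.0601 -0.1475  0.0036]
```

Emit:
servo_tool --pt "0 0.01 -0.0245 0 0 0 0" --pt "0 0.01 -0.0245 0 0 0 0" --pt "0 0.01 -0.0245 0 0 0 0" --pt "0 0.01 -0.0245 0 0 0 0" --pt "0 0.01 -0.0245 0 0 0 0" --pt "0 0.01 -0.0245 0 0 0 0" --pt "0 0 0 0 0 0 0" --pt "0 0 0 0 0 0 0" --pt "0 0 0 0 0 0 0"

```text
clock: 8.6
eef_pos: [0.4934, -0.0501, 0.3306]
tool_rot: [0.001, 0.475, 0.88, 0.0]
ft_force: [0.4, 0.4, -0.5]
opening: -0.002
```

```bash
python3 -c "
from h import *
plan([.4935,-.0507,.27],-1.05)
f=grab_frame('side');crop(f,230,130,360,250,5,'pics/s9.png')
f=grab_frame('top');crop(f,245,105,365,221,5,'pics/t9.png')"
```

```text
clock 8.6 pos [ 0.4934 -0.0501  0.3306] F [ 0.4  0.4 -0.5] op -0.002
shift [-0.0005 -0.0002  0.0606]
turn [ 0.001   0.0008 -0.0019]
shift after turn [-0.0005 -0.0002  0.0606]
```

View pics/s9.png

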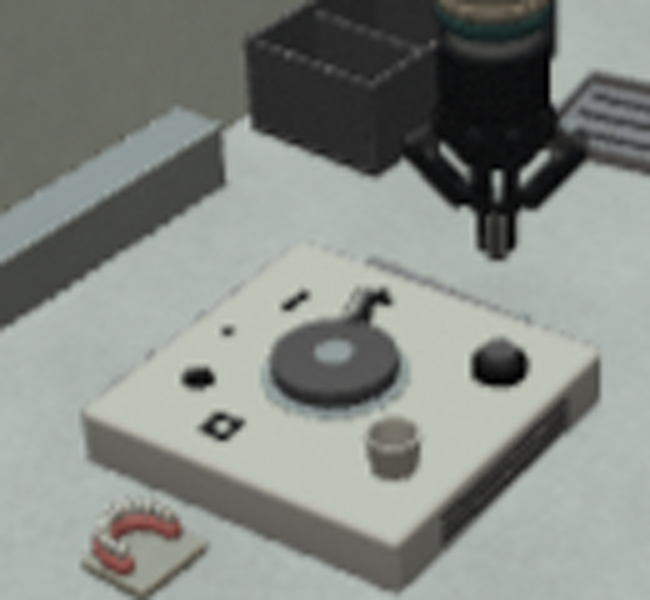

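View pics/t9.png

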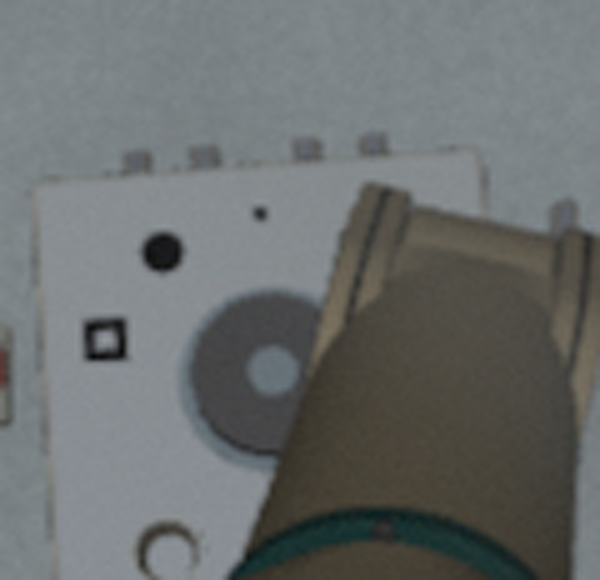

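```bash
python3 -c "
from h import *
f=grab_frame('side');im=cv2.resize(f['frame'][165:225,270:350,::-1],None,fx=9,fy=9,interpolation=cv2.INTER_CUBIC)
for a,c in((-1.257,(0,0,255)),(-.628,(255,0,0))):
    P=np.array([proj(f,[*dialpt(a,r,t),.083]) for r,t in((.046,-.006),(.074,-.006),(.074,.006),(.046,.006))])
    P=((P-[270,165]+.5)*9-.5).round().astype(int); cv2.polylines(im,[P],True,c,1)
cv2.imwrite('pics/s10.png',im)"
```

```text
(no output)
```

View pics/s10.png

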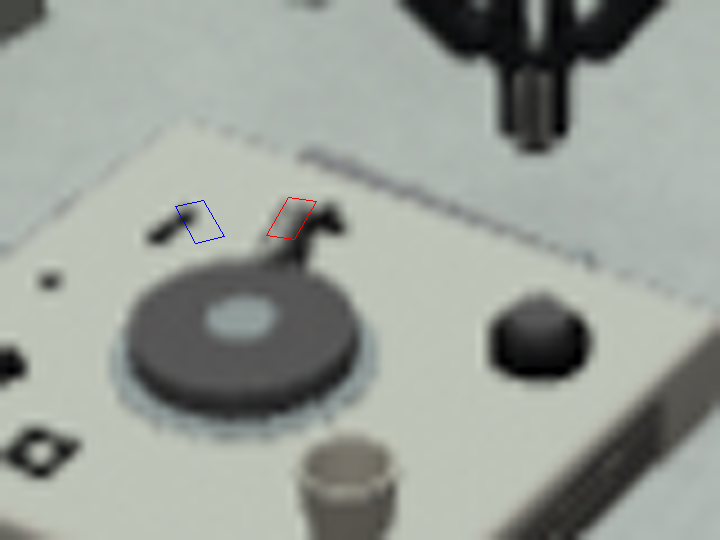

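Emit:
servo_tool --pt "0 0 0 0.03 0 0 0" --pt "0 0 0 0.025 0 0 0" --pt "0 0 0 0.01 0 0 0" --pt "0 0 0 0 0 0 0" --pt "0 0 0 0 0 0 0"

```text
clock: 9.25
eef_pos: [0.4927, -0.0506, 0.2661]
tool_rot: [0.0, 0.475, 0.88, 0.0]
ft_force: [-0.1, 0.1, -0.2]
opening: 0.002
```

The tab's top face matches the outline predicted for -1.257 (the red one, at the cross) and not the one for the bar. Pressing in small steps now.

Emit:
servo_tool --pt "0 0 0 0.006 0 0 0" --pt "0 0 0 0.006 0 0 0" --pt "0 0 0 0.004 0 0 0" --pt "0 0 0 0.003 0 0 0" --pt "0 0 0 0.002 0 0 0" --pt "0 0 0 0 0 0 0" --pt "0 0 0 0 0 0 0"

```text
clock: 9.95
eef_pos: [0.4924, -0.0505, 0.2449]
tool_rot: [0.0, 0.475, 0.88, 0.0]
ft_force: [0.4, 0.6, 5.7]
opening: 0.002
```

```bash
python3 -c "
from h import *
plan([.4935,-.0507,.242],-1.05)
f=grab_frame('side');crop(f,270,145,350,215,8,'pics/s11.png')"
```

```text
clock 9.95 pos [ 0.4924 -0.0505  0.2449] F [0.4 0.6 5.7] op 0.002
shift [-0.0008  0.0008  0.0029]
turn [ 0.0004  0.0003 -0.0028]
shift after turn [-0.0008  0.0008  0.0029]
```

View pics/s11.png

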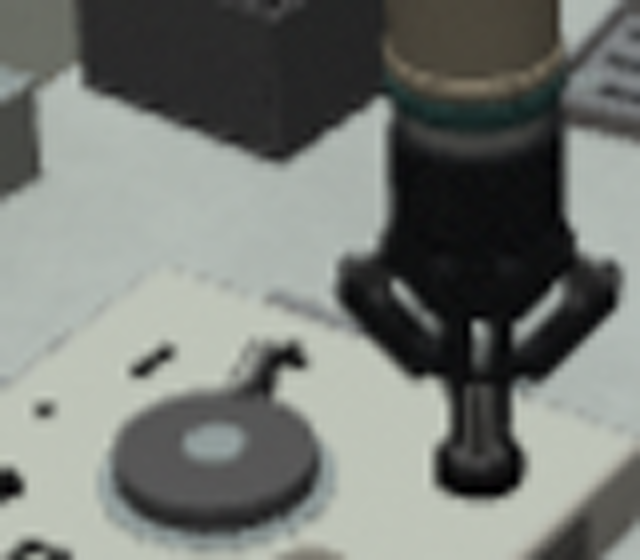

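5.7 N is about full travel. I'll press a bit further to confirm the bottom stop.

Emit:
servo_tool --pt "0 0 0 0.002 0 0 0" --pt "0 0 0 0.002 0 0 0" --pt "0 0 0 0 0 0 0" --pt "0 0 0 0 0 0 0"

```text
clock: 10.4
eef_pos: [0.4922, -0.0506, 0.2439]
tool_rot: [0.001, 0.476, 0.88, 0.001]
ft_force: [-6.7, 1.5, 38.5]
opening: 0.001
```

The force rose steeply over 1 mm, so it's bottomed out. Releasing and retreating.

Emit:
servo_tool --pt "0 0 0 -0.004 0 0 0" --pt "0 0 0 -0.006 0 0 0" --pt "0 0 0 -0.01 0 0 0" --pt "0 0 0 -0.03 0 0 0" --pt "0 0 0 -0.04 0 0 0" --pt "0 0 0 -0.04 0 0 0" --pt "0 0 0 0 0 0 0" --pt "0 0 0 0 0 0 0" --pt "0 0 0 0 0 0 0" --pt "0 0 0 0 0 0 0"

```text
clock: 11.4
eef_pos: [0.4917, -0.0504, 0.3694]
tool_rot: [-0.001, 0.475, 0.88, -0.001]
ft_force: [-0.3, 0.3, 0.9]
opening: 0.0
```

```bash
python3 -c "
from h import *
plan([.4935,-.0507,.37])
f=grab_frame('side');crop(f,270,155,350,225,8,'pics/s12.png')
f=grab_frame('top');cv2.imwrite('pics/t12.png',f['frame'][:,:,::-1])"
```

```text
clock 11.4 pos [ 0.4917 -0.0504  0.3694] F [-0.3  0.3  0.9] op 0.0
shift [-0.0012  0.0013 -0.0006]
```

View pics/s12.png

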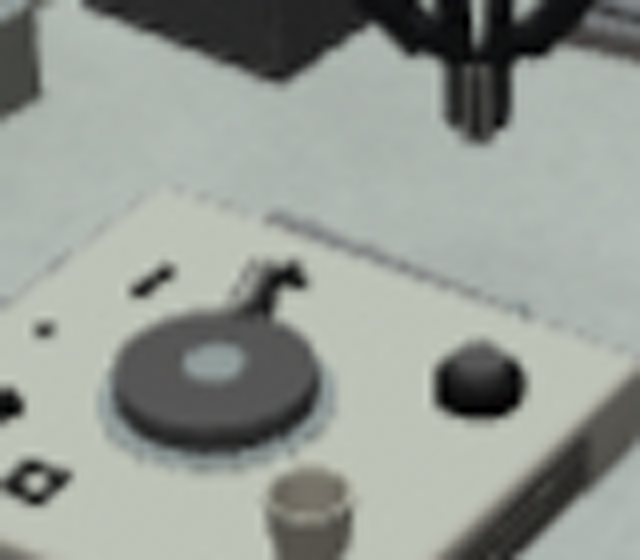

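View pics/t12.png

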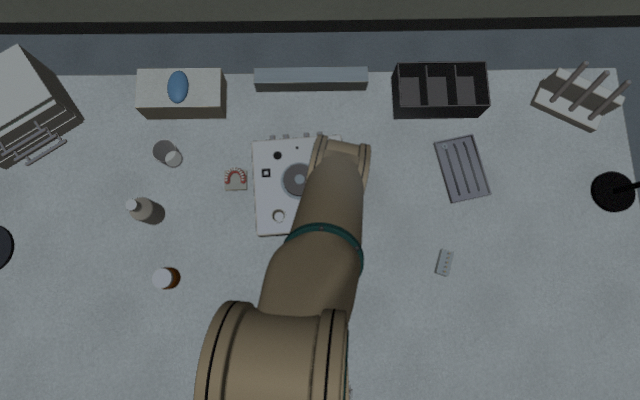

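The button is up again at (480,370) in the side crop and the tab is still at the cross. In the top view every bystander stands where it was, except the handpiece, which the arm hides and never went near. Handing in.

```bash
python3 -c "
from plant import workorder
print(workorder.job_done())"
```

```text
the job is handed in; nothing more can be done
None
```

I pushed the dial's tab clockwise with the shut fingertips, without gripping it, until it snapped into the -72° position at the cross. I then pressed the enable button to its stop, released it and backed away. The job was handed in about 11.5 s into the 45 s allowed.

**Dial:** the force readings while pushing stayed around 3 N. In the side view, the tab's top face matched the outline I predicted for the cross position and not the one for the bar.

**Button:** the force was 5.7 N near full travel, then rose to 38.5 N when I pressed a little further to confirm it had bottomed. That last push was harder than needed. It was a fingertip push, read at the wrist, well under the 120 N wrist limit but close to the 40 N limit for the arm and gripper body. In the last side picture the button is up again and the arm is clear.

**Bystanders:** in the last top picture everything visible stood where it had been. The handpiece was hidden under the arm in that picture, so I did not recheck it directly; the tool never went near it.

The two cameras disagreed by about 3 mm in x on the unit's position. I used the average, and it was good enough for both contacts.

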